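# Dock a dish carrier on the bench shaker

## Task

Slide the blue dish carrier in between the white guides of the shaker until it snaps into the catch and sits fully home against the rubber stop; the stop has been set by hand, so feel for it, and push gently, never with more than about 15 N. Then swing the clamp with the red knob right across, so that its foot lies over the edge of the carrier. Leave the dish lying in its pocket without touching it, and the things round the shaker where they are.

Things in the scene. Friction and masses are not known exactly. Their poses are not given: they have to be found in the camera images.
- shaker: Bench shaker: white housing, aluminium platform, two white guides; fixed to the bench. Origin on the bench; x = loading direction, z up. Platform from x -160 to +150 mm, y -102 to +102 mm, its top 70 mm above the origin. The guides, 15 mm high and 12 mm thick, are mirror-like about y = 0. Platform and guides are slippery (friction about 0.12).
- guide_mouth (a point): On the platform, middle of the wide mouth of the guides (shaker x -60 mm, y 0). Here their inner faces are 126 mm apart; from here they converge at 20 degrees each. Axes as the shaker's.
- guide_entry (a point): On the platform, middle of the channel's entry (shaker x 0, y 0): from here to x 68 mm the guides run parallel, inner faces 82 mm apart. Axes as the shaker's.
- stop_scale (a point): Middle of the stop's setting range, on the platform (shaker x 90 mm). The stop is an aluminium block 80 mm wide and 18 mm high; its rubber pad, a strip 52 mm wide, 9 to 15 mm above the platform, faces -x. It is clamped by hand up to 20 mm before or behind this point; that is not measured and must be felt. Under the strip sits a catch of two sprung steel balls.
- carrier_nose (a point): Middle of the nose end of the carrier, at its underside; axes are the carrier's (x nose-ward, z up). The steel striker, a 12 mm bulb, stands 22 mm out from it. Home, the nose touches the stop pad. The catch resists with 6 to 9 N from 9 mm before home, snaps over about 3 mm before home, then holds it home with about 3 N; the pad gives 1 mm for 9 N.
- carrier_grip (a point): Centre of the black upright grip plate at the carrier's front end; axes are the carrier's. Plate 36 mm wide (y), 10 mm thick (x), its top 46 mm and this point 31 mm above the carrier's underside. The blue carrier is a slab 110 x 80 x 16 mm, 0.4 to 0.65 kg, nose corners rounded 8 mm; its front face and the plate's are flush, 5 mm before the point; the nose end is 105 mm nose-ward of it.
- carrier_pocket (a point): Centre of the floor of the round pocket in the carrier (66 mm wide, 7 mm deep, floor 9 mm above the underside), 58 mm nose-ward of the grip point.
- dish_center (a point): Centre (half-way up) of the closed petri dish, 64 mm wide and 15 mm high, loose in the carrier's pocket, where it must stay; its top is 24 mm above the platform.
- clamp (a joint): Angle of the swing clamp on the right-hand side (shaker -y) (rad). 0: handle points to shaker -x, foot to +x beside the carrier. Grows counter-clockwise seen from above to its end at 1.6: handle outward (-y), foot (21 mm long) over the carrier's edge. Stays where left; takes about 2 N at the knob. The foot runs just clear above the carrier.
- clamp_knob (a point): Centre of the upright red knob on the clamp's handle, a cylinder 14.4 mm wide and 24 mm high (top 12 mm above this point), 40 mm from the pivot axis.
- clamp_pivot (a point): On the vertical pivot axis of the clamp, at the height of the knob's centre; fixed to the shaker at x 8 mm, y -56 mm.
- timer_center (a point): White digital timer, 39 x 68 x 62 mm, on the bench beside the shaker; bystander.
- beaker_center (a point): Small glass beaker, 60 mm wide, 71 mm high, on the bench beside the shaker; bystander.
- tape_center (a point): Roll of white label tape, 82 mm wide, 19 mm high, lying on the bench beside the shaker; bystander.
Mind the look-alikes: they are no part of the job. What is shaped like the part that bears dish_center but brown or turquoise is not meant.

How it is judged (in metres and radians):
On the way, in this order (a step that is already met when the one before it is completed fails the run):
1. the carrier is home: on the stop pad, square and centred between the guides (contact force between carrier and pad_c0 above 0.4 N and angle between the x axis of carrier_grip and the x axis of shaker, either way round below 0.035 rad and y of carrier_grip in the frame of shaker between -0.004 and 0.004 m), for 0.2 s.
2. the clamp is swung right across (value of joint clamp above 1.4 rad), for 0.2 s.
At the end, for the whole second after the job is handed in: The carrier rests on the rubber stop pad, held there by the catch, within 2 degrees of the shaker's direction and 4 mm of its centre line; the clamp angle is over 1.4 rad; the dish lies flat in its pocket; the robot touches nothing (all of step 1 and value of joint clamp above 1.4 rad and distance between dish_center and carrier_pocket below 0.012 m and angle between dish_center's own z axis and vertical below 0.06 rad).
It fails at once if the carrier is pressed with more than 18 N against the stop pad, or with more than 25 N against the guides and platform (contact force between carrier and pad_c0 above 18 N or contact force between carrier and shaker above 25 N).
It fails at once if the dish is touched by the robot or comes out of its pocket (contact force between the arm and dish above 0.5 N or distance between dish_center and carrier_pocket above 0.014 m).
It fails at once if the timer, beaker or tape roll is moved by more than 15 mm (distance of any of timer_center, beaker_center, tape_center from where it was at the start of the episode above 0.015 m).
It also fails if it takes over 58 s, if anything falls off the work surface, if the arm or the gripper's body presses on something with over 40 N, if the wrist force passes 120 N, or if a joint passes its speed limit or range.

## Robot

A 6-joint arm with a two-finger parallel gripper is mounted at the origin on a cart in front of the work surface, level with it; the furniture and walls round the work are solid. World frame = base frame: x ahead of the robot, y to its left, z up, the work surface at z = 0. Lengths are in m, angles in degrees, forces in N, time in s.
With the tool pointing down it reaches from about 0.35 to 0.875 m from the base axis. Payload 4.2 kg.
Tool frame: the origin (TCP) lies midway between the tips of the shut fingers; the grasp point (between the pads) lies 19 mm behind it; z points along the fingers, y is the line along which they close (so a half turn about z gives the same grasp; the last joint's range is limited). The gripper opens to 87 mm and grips with 3 to 60 N. Pads are 19 mm wide; open, the fingers measure 117 mm over their backs; the gripper's body (75 mm by 190 mm) begins 51 mm behind the grasp point.
Start: joints at [90.504, 22.042, 0.453, 0, -68.411, -14.817], TCP at [0.154, 0.606, 0.223] pointing down, gripper open.
Joint ranges: [-179.83, 179.83], [-69.29, 118.12], [-61.27, 80.66], [-181.25, 117.63], [-171.15, -9.14], [-177.46, 177.46]. Speed limits (degrees/s): [159.86, 159.86, 180, 180, 180, 180].

## Interface

Orientations are given as a 3x3 rotation matrix whose columns are the frame's x, y, z axes.
In Python, from station import sense, capture, camera_params, finish_job gives the robot as it stands.
- The arm moves only by the tool drive_tool, never from a script. Its argument "rows" is a list of rows, each an object of numbers: "tx", "ty", "tz": the shift along the tool's x, y, z in cm; "ax", "ay", "az": the turn, a rotation vector about the tool's x, y, z in rad; "claw": the finger opening in cm, from 0 to 8.7. In form: [{"tx": .., "ty": .., "tz": .., "ax": .., "ay": .., "az": .., "claw": ..}, ...]. A call has 1 to 10 rows; each row shifts and turns the commanded pose from where the row before left it, along the tool's axes as they then stand; what a row does not reach is not made up. A row lasts 1/12 s, in which the tool goes at most 41.7 mm and 7.16 degrees, less where a joint would pass 70% of its speed; a pose out of reach is approached as far as the arm can. A call with a gripper value outside its range is refused whole. The fingers move at their own pace and stop on an object; the grip force is fixed at half the most. Time passes only in rows, so rows that do not move let the fingers close. It gives the time, the measured TCP pose, the force, the opening and the grip force at its end, in the units of the state.
- sense(): the state, without advancing time (a new reading comes with each control period).
- capture(name): name is "side" or "top"; returns (picture, depth): 384x512x3 uint8, red, green, blue; 384x512 float32, m along the optical axis (not along the pixel's ray), 0 where there is no reading.
- camera_params(name): a dict with "intrinsics" (3x3 intrinsics, pixels), "R" (3x3) and "t" (3): a world point X has camera coordinates R X + t. Camera axes: x right, y down, z forward; pixel columns grow to the right and rows downward; lengths in m; the calibration is good to about 2 mm. A picture is of the moment at which its call begins. camera_params takes no time and is no camera call.
- finish_job(): hands the job in; it is judged then, once.
The state is a dict: "time_s": time; "joints": joint angles; "joint_velocities": joint speeds; "effort": joint torques, N m; "tcp_pos": TCP position; "ee_rot": TCP orientation; "wrist_force": force on the tool from outside, world axes, zero at the start; "moment": the same for the moment, N m; "gripper_width": opening from 0.0 (shut) to 1.0 (fully open); "gripper_force": force on a finger pad.
Only numpy, scipy, OpenCV 4.12 (cv2) and the standard library are available. Lean on these libraries where they do the work, as an engineer would, in place of code of your own. Each camera call takes 0.05 s, during which the arm holds its last target. There are 200 camera calls.

## Working session

There is one attempt and no reset: what is moved stays moved. The work goes in short steps, Python scripts to look and compute and a tool call to move; the robot and the scene stay as the last step left them, time stands still between calls to the robot, and variables do not carry over. Pictures are saved under pics/ and viewed, at most 10 in all, crops included, and the job is handed in when it is done.

Besides the shell and the picture viewer there is one more tool, called in YAML: its name, and indented under it one key for each argument. drive_tool: Moves the arm, as the interface text tells. Its arguments: {"type":"object","properties":{"rows":{"type":"array"}},"required":["rows"]}

```bash
mkdir -p pics; python3 - <<'E'
from station import *
import cv2,numpy as np
s=sense();print(s)
for n in("top","side"):
    p,d=capture(n);np.savez(f"{n}0.npz",p=p,d=d);cv2.imwrite(f"pics/{n}0.png",p[:,:,::-1]);print(n,camera_params(n))
E
```

```text
{'time_s': 0.0, 'joints': array([ 9.05040520e+01,  2.20904962e+01,  3.77976458e-01, -2.88702651e-02,
       -6.84110936e+01, -1.48172248e+01]), 'joint_velocities': array([-0.15824448, -0.01373353,  0.04771915,  0.02142422,  0.1278801 ,
        0.01718646]), 'effort': array([-1.19795590e-03, -3.90671897e+01,  1.87406391e+01,  4.21981663e+00,
        1.09683097e-02, -1.95980929e-04]), 'tcp_pos': array([0.15433997, 0.60500652, 0.22145039]), 'ee_rot': array([[ 9.68912964e-01, -2.47401427e-01, -4.49535303e-04],
       [-2.47401815e-01, -9.68910558e-01, -2.16145338e-03],
       [ 9.91871492e-05,  2.20547605e-03, -9.99997563e-01]]), 'wrist_force': array([ 0.06810283,  0.69076837, -0.74312153]), 'moment': array([-0.01755681, -0.00553986,  0.05460657]), 'gripper_force': 0.0, 'gripper_width': 1.002866158447017}
top {'intrinsics': array([[387.74651743,   0.        , 254.52889605],
       [  0.        , 387.74651743, 194.86476303],
       [  0.        ,   0.        ,   1.        ]]), 'R': array([[-0.02756348, -0.9994122 , -0.020384  ],
       [-0.99602551,  0.02918641, -0.08415062],
       [ 0.08469609,  0.0179835 , -0.99624453]]), 't': array([-0.18464404,  0.58676956,  0.88828507])}
side {'intrinsics': array([[487.85978373,   0.        , 259.79504208],
       [  0.        , 487.85978373, 198.20884641],
       [  0.        ,   0.        ,   1.        ]]), 'R': array([[-0.98654965, -0.16264223,  0.01634885],
       [-0.11777864,  0.63791711, -0.7610453 ],
       [ 0.11334889, -0.75273453, -0.64849268]]), 't': array([0.51425936, 0.27476923, 0.8540803 ])}
```

View pics/top0.png

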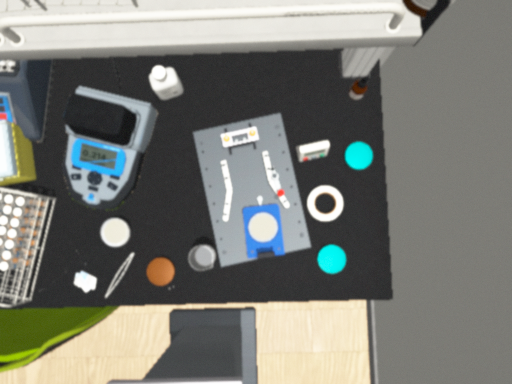

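View pics/side0.png

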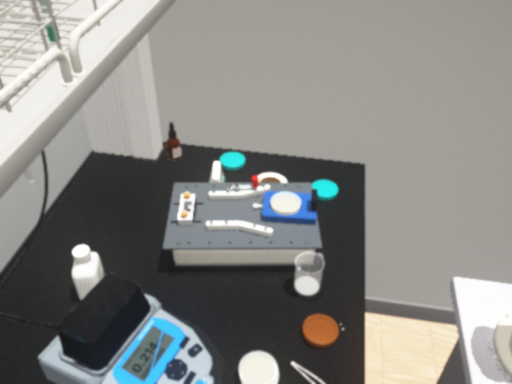

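The top view shows the shaker centred near (250,190). The carrier is at (263,230) with its nose up and the black plate at about (265,253). The red knob is near (280,192), the beaker at (202,257), the tape at (325,203) and the timer at (313,150).

```bash
cat > h.py <<'E'
from station import *
import cv2,numpy as np
def cloud(n,p,d):
    c=camera_params(n);K,R,t=c["intrinsics"],c["R"],np.array(c["t"])
    v,u=np.indices(d.shape)
    X=np.stack([(u-K[0,2])/K[0,0]*d,(v-K[1,2])/K[1,1]*d,d],-1)
    return (X-t)@R
def rect(P):
    (c,s,a)=cv2.minAreaRect((P[:,:2]*1000).astype(np.float32));return np.round(c,1),np.round(s,1),round(a,2)
def look(n):
    p,d=capture(n);W=cloud(n,p,d);return p,d,W,cv2.cvtColor(p,cv2.COLOR_RGB2HSV)
def big(m):
    k,l,s,_=cv2.connectedComponentsWithStats(m.astype(np.uint8));return l==1+np.argmax(s[1:,4])
E
python3 - <<'E'
from h import *
for n in("top","side"):
    f=np.load(n+"0.npz");p,d=f["p"],f["d"];W=cloud(n,p,d);H=cv2.cvtColor(p,cv2.COLOR_RGB2HSV)
    z=W[...,2];ok=d>0
    print(n)
    pl=big(ok&(z>.06)&(z<.125)&(W[...,0]>.2)&(W[...,0]<.8)&(W[...,1]>-.25)&(W[...,1]<.05))
    print("plat",rect(W[pl]),np.median(z[pl]),pl.sum())
    bl=big((H[...,0]>105)&(H[...,0]<120)&(H[...,1]>150)&(z>.05)&(z<.15)&(abs(W[...,1]+.13)<.12)&ok)
    print("blue",rect(W[bl&(z>.078)]),np.median(z[bl]),bl.sum())
    rd=((H[...,0]<6)|(H[...,0]>174))&(H[...,1]>150)&ok&(z>.06)&pl
    print("red",W[rd].mean(0),z[rd].max(),rd.sum(),rect(W[rd]))
    wh=pl&(H[...,1]<40)&(H[...,2]>200)
    bk=pl&(z>.1)&(H[...,2]<70);print("black",W[bk].mean(0) if bk.any() else 0,bk.sum(), rect(W[bk]) if bk.sum()>3 else 0)
    big_=cv2.resize(p[110:280,180:350] if n=="top" else p[150:320,150:340],None,fx=4.0 if n=="top" else 3.5,fy=3.5 if n=="top" else 3.5,interpolation=cv2.INTER_CUBIC)
    cv2.imwrite(f"pics/{n}1.png",big_[:,:,::-1])
E
```

```text
top
plat (array([ 591.4, -185.1]), array([310.3, 187.1]), 10.53) 0.07066432332743476 9780
blue (array([ 498.1, -215.5]), array([107.5,  73.3]), 3.81) 0.08566258834068204 735<stdin>:11: RuntimeWarning: Mean of empty slice.
  ret = um.true_divide(
Traceback (most recent call last):
ValueError: zero-size array to reduction operation maximum which has no identity
```

```bash
python3 - <<'E'
from h import *
for n in("top","side"):
    f=np.load(n+"0.npz");p,d=f["p"],f["d"];W=cloud(n,p,d);H=cv2.cvtColor(p,cv2.COLOR_RGB2HSV)
    z=W[...,2];ok=d>0
    print(n)
    reg=ok&(W[...,0]>.35)&(W[...,0]<.8)&(W[...,1]>-.4)&(W[...,1]<-.02)
    pl=big(reg&(z>.063)&(z<.078)&(H[...,2]<160))
    print("plat",rect(W[pl]),np.median(z[pl]),pl.sum())
    bl=big((H[...,0]>105)&(H[...,0]<120)&(H[...,1]>150)&reg&(z>.08)&(z<.095))
    print("blue",rect(W[bl]),np.median(z[bl]),bl.sum())
    rd=((H[...,0]<8)|(H[...,0]>170))&(H[...,1]>120)&reg&(z>.075)
    print("red",rd.sum(),W[rd].mean(0),z[rd].max(),rect(W[rd]))
    bk=reg&(z>.1)&(H[...,2]<80);print("black",bk.sum(),W[bk].mean(0) if bk.any() else 0, rect(W[bk]) if bk.sum()>3 else 0)
    big_=cv2.resize(p[110:280,180:350] if n=="top" else p[150:320,150:340],None,fx=3.5,fy=3.5,interpolation=cv2.INTER_CUBIC)
    cv2.imwrite(f"pics/{n}1.png",big_[:,:,::-1])
E
```

```text
top
plat (array([ 617.6, -189.2]), array([260.3, 204.5]), 10.73) 0.06995950107921362 1777
blue (array([ 497.9, -218.1]), array([107.9,  77.3]), 4.68) 0.08564928378794533 869
red 31 [ 0.57694577 -0.25737308  0.11519669] 0.1184739984799455 (array([ 576.8, -257.8]), array([10.6, 10.8]), 88.05)
black 120 [ 0.70912686 -0.36985295  0.44914   ] (array([ 597.3, -310.5]), array([ 24.9, 363.6]), 60.9)
side
plat (array([ 591.7, -191.8]), array([310.5, 206.5]), 10.92) 0.06883826906232604 6156
blue (array([ 496.4, -215. ]), array([107.3,  84.4]), 6.15) 0.08461652128078967 576
red 57 [ 0.575917  -0.2527318  0.1082333] 0.11614897590880295 (array([ 577.2, -255. ]), array([11.5, 16.6]), 22.45)
black 68 [ 0.44657553 -0.21199267  0.11264228] (array([ 448., -218.]), array([10. , 34.5]), 7.85)
```

View pics/top1.png

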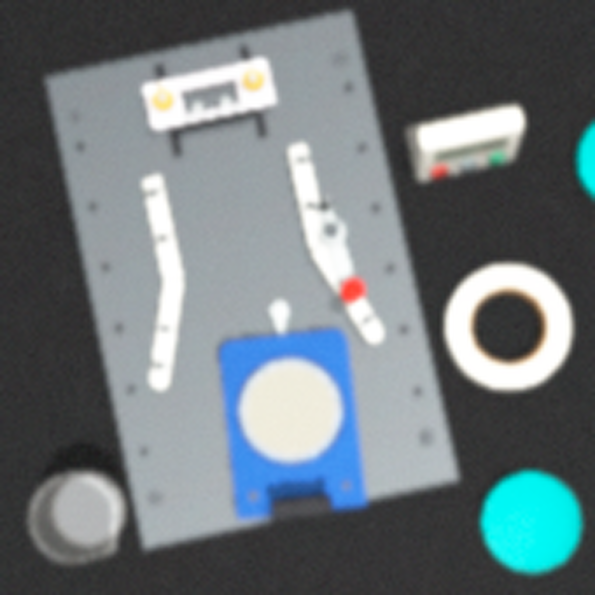

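```bash
cat >> h.py <<'E'
def onplane(n,px,z):
    c=camera_params(n);K,R,t=c["intrinsics"],c["R"],np.array(c["t"])
    r=np.linalg.inv(K)@np.vstack([np.asarray(px,float).T,np.ones(len(px))]);r=R.T@r;o=-R.T@t
    return (o[:,None]+r*((z-o[2])/r[2])).T
def measure(n,p,d):
    W=cloud(n,p,d);H=cv2.cvtColor(p,cv2.COLOR_RGB2HSV);z=W[...,2]
    reg=(d>0)&(W[...,0]>.38)&(W[...,0]<.8)&(W[...,1]>-.4)&(W[...,1]<-.02)
    pl=big(reg&(z>.06)&(z<.13))
    def pr(m,zz,name):
        v,u=np.nonzero(m); r=rect(onplane(n,np.c_[u,v],zz)); print(name,r,m.sum());return r
    pr(pl&(z<.078),.07,"plat<78"); 
    b=big(reg&(H[...,0]>100)&(H[...,0]<125)&(H[...,1]>120)&(z>.065)&(z<.1)); pr(b&(z>.08),.086,"blue")
    x0,y0=np.array(np.nonzero(b)).min(1);x1,y1=np.array(np.nonzero(b)).max(1)
    m=np.zeros_like(b);m[x0:x1+1,y0:y1+1]=1
    pr(m&pl&(z>.088)&(H[...,1]<80)&(H[...,2]>150),.094,"dish")
    pr(reg&((H[...,0]<8)|(H[...,0]>170))&(H[...,1]>120)&(z>.105)&(W[...,1]>-.3),.116,"red")
E
python3 - <<'E'
from h import *
for n in("top","side"):
    f=np.load(n+"0.npz");print(n);measure(n,f["p"],f["d"])
# where tool yaw 4 deg -> rows
s=sense();print(s["joints"])
E
```

```text
top
plat<78 (array([ 593., -194.]), array([309.2, 203.5]), 10.73) 9434
blue (array([ 498.6, -218.6]), array([109.5,  79.6]), 4.78) 1013
dish (array([ 505.5, -217.7]), array([62.2, 62.3]), 43.3) 686
red (array([ 576.8, -257.8]), array([10.5, 10.6]), 88.13) 30
side
plat<78 (array([ 590.7, -188. ]), array([308.7, 203.9]), 10.53) 7193
blue (array([ 497. , -212.8]), array([109.2,  86.5]), 4.88) 696
dish (array([ 504.7, -212.3]), array([63. , 66.4]), 10.4) 533
red (array([ 575.4, -248.2]), array([10.6, 23.9]), 10.06) 38
[ 9.05031593e+01  2.20865263e+01  3.88803464e-01 -2.33316024e-02
 -6.84118132e+01 -1.48176499e+01]
```

drive_tool:
  rows:
    - {"tx": 3.5,"ty": 1.5,"az": -0.11}
    - {"tx": 3.5,"ty": 1.5,"az": -0.11}
    - {"tx": 3.5,"ty": 1.5,"az": -0.1}
    - {"tx": 3.5,"ty": 2}
    - {"tx": 3.5,"ty": 2}
    - {"tx": 3,"ty": 2.5}
    - {"tx": 3,"ty": 2.5}
    - {"tx": 3,"ty": 2.5}
    - {"ty": 4}
    - {"ty": 4}

```text
invalid input at $.rows[0]: expected keys tx, ty, tz, ax, ay, az, claw
```

drive_tool:
  rows:
    - {"tx": 3.5,"ty": 1.5,"tz": 0,"ax": 0,"ay": 0,"az": -0.11,"claw": 8.7}
    - {"tx": 3.5,"ty": 1.5,"tz": 0,"ax": 0,"ay": 0,"az": -0.11,"claw": 8.7}
    - {"tx": 3.5,"ty": 1.5,"tz": 0,"ax": 0,"ay": 0,"az": -0.11,"claw": 8.7}
    - {"tx": 3.5,"ty": 2,"tz": 0,"ax": 0,"ay": 0,"az": 0,"claw": 8.7}
    - {"tx": 3.5,"ty": 2,"tz": 0,"ax": 0,"ay": 0,"az": 0,"claw": 8.7}
    - {"tx": 3,"ty": 2.5,"tz": 0,"ax": 0,"ay": 0,"az": 0,"claw": 8.7}
    - {"tx": 3,"ty": 2.5,"tz": 0,"ax": 0,"ay": 0,"az": 0,"claw": 8.7}
    - {"tx": 2.5,"ty": 2.5,"tz": 0,"ax": 0,"ay": 0,"az": 0,"claw": 8.7}
    - {"tx": 0,"ty": 4,"tz": 0,"ax": 0,"ay": 0,"az": 0,"claw": 8.7}
    - {"tx": 0,"ty": 4,"tz": 0,"ax": 0,"ay": 0,"az": 0,"claw": 8.7}

```text
time_s: 0.93
tcp_pos: [0.4229, 0.363, 0.221]
ee_rot: [[0.997, 0.079, -0.001], [0.079, -0.997, -0.002], [-0.002, 0.002, -1.0]]
wrist_force: [0.7, -0.2, -0.0]
gripper_width: 1.0
gripper_force: 0.0
```

drive_tool:
  rows:
    - {"tx": -0.2,"ty": 4,"tz": 0,"ax": 0,"ay": 0,"az": 0,"claw": 8.7}
    - {"tx": -0.2,"ty": 4,"tz": 0,"ax": 0,"ay": 0,"az": 0,"claw": 8.7}
    - {"tx": -0.2,"ty": 4,"tz": 0,"ax": 0,"ay": 0,"az": 0,"claw": 8.7}
    - {"tx": -0.2,"ty": 4,"tz": 0,"ax": 0,"ay": 0,"az": 0,"claw": 8.7}
    - {"tx": -0.2,"ty": 4,"tz": 0,"ax": 0,"ay": 0,"az": 0,"claw": 8.7}
    - {"tx": -0.2,"ty": 4,"tz": 0,"ax": 0,"ay": 0,"az": 0,"claw": 8.7}
    - {"tx": -0.2,"ty": 4,"tz": 0,"ax": 0,"ay": 0,"az": 0,"claw": 8.7}
    - {"tx": -0.2,"ty": 4,"tz": 0,"ax": 0,"ay": 0,"az": 0,"claw": 8.7}
    - {"tx": -0.2,"ty": 4,"tz": 0,"ax": 0,"ay": 0,"az": 0,"claw": 8.7}
    - {"tx": -0.2,"ty": 4,"tz": 0,"ax": 0,"ay": 0,"az": 0,"claw": 8.7}

```text
time_s: 1.77
tcp_pos: [0.4333, -0.0375, 0.2226]
ee_rot: [[0.997, 0.081, 0.0], [0.081, -0.997, 0.0], [0.0, -0.0, -1.0]]
wrist_force: [0.1, -0.3, 0.2]
gripper_width: 1.001
gripper_force: 0.0
```

drive_tool:
  rows:
    - {"tx": 0,"ty": 4,"tz": 0,"ax": 0,"ay": 0,"az": 0,"claw": 8.7}
    - {"tx": 0,"ty": 4,"tz": 0,"ax": 0,"ay": 0,"az": 0,"claw": 8.7}
    - {"tx": 0,"ty": 4,"tz": 0,"ax": 0,"ay": 0,"az": 0,"claw": 8.7}
    - {"tx": 0,"ty": 3,"tz": 0,"ax": 0,"ay": 0,"az": 0,"claw": 8.7}
    - {"tx": 0,"ty": 0,"tz": 1,"ax": 0,"ay": 0,"az": 0,"claw": 8.7}
    - {"tx": 0,"ty": 0,"tz": 2,"ax": 0,"ay": 0,"az": 0,"claw": 8.7}
    - {"tx": 0,"ty": 0,"tz": 2,"ax": 0,"ay": 0,"az": 0,"claw": 8.7}
    - {"tx": 0,"ty": 0,"tz": 0,"ax": 0,"ay": 0,"az": 0,"claw": 8.7}
    - {"tx": 0,"ty": 0,"tz": 0,"ax": 0,"ay": 0,"az": 0,"claw": 8.7}

```text
time_s: 2.52
tcp_pos: [0.4452, -0.185, 0.1717]
ee_rot: [[0.997, 0.08, -0.003], [0.08, -0.997, 0.0], [-0.003, -0.0, -1.0]]
wrist_force: [0.9, 0.7, -0.2]
gripper_width: 0.998
gripper_force: 0.0
```

drive_tool:
  rows:
    - {"tx": 0.05,"ty": 3.7,"tz": 0,"ax": 0,"ay": 0,"az": -0.003,"claw": 7}
    - {"tx": 0,"ty": 0,"tz": 2,"ax": 0,"ay": 0,"az": 0,"claw": 7}
    - {"tx": 0,"ty": 0,"tz": 2,"ax": 0,"ay": 0,"az": 0,"claw": 7}
    - {"tx": 0,"ty": 0,"tz": 2,"ax": 0,"ay": 0,"az": 0,"claw": 7}
    - {"tx": 0,"ty": 0,"tz": 1.5,"ax": 0,"ay": 0,"az": 0,"claw": 7}
    - {"tx": 0,"ty": 0,"tz": 0,"ax": 0,"ay": 0,"az": 0,"claw": 7}
    - {"tx": 0,"ty": 0,"tz": 0,"ax": 0,"ay": 0,"az": 0,"claw": 7}

```text
time_s: 3.1
tcp_pos: [0.4502, -0.2219, 0.0984]
ee_rot: [[0.996, 0.084, 0.0], [0.084, -0.996, -0.001], [0.0, 0.001, -1.0]]
wrist_force: [-0.0, -0.3, 1.1]
gripper_width: 0.802
gripper_force: 0.0
```

```bash
python3 - <<'E'
from h import *
s=sense();print(s["tcp_pos"],s["wrist_force"])
a,_=capture("side");b,_=capture("top")
f=lambda p:cv2.resize(p,None,fx=3,fy=3,interpolation=cv2.INTER_CUBIC)
cv2.imwrite("pics/a.png",np.hstack([f(a[150:300,220:350]),f(b[150:300,190:320])])[:,:,::-1])
E
```

```text
[ 0.4501952  -0.22193088  0.09835703] [-0.01122215 -0.3113413   1.11487845]
```

View pics/a.png

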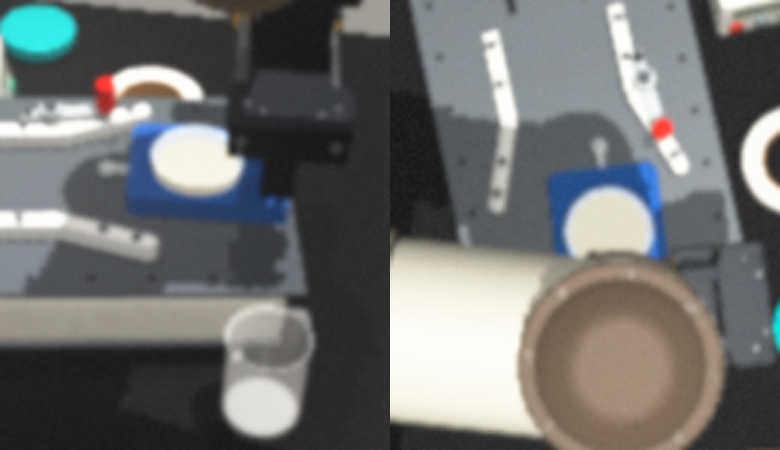

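The side crop (left half) shows the fingers straddling the plate, clear of the dish at (195,155). The top crop shows the carrier unmoved, with the dish at (610,230).

drive_tool:
  rows:
    - {"tx": 0,"ty": 0,"tz": 0.5,"ax": 0,"ay": 0,"az": 0,"claw": 7}
    - {"tx": 0,"ty": 0,"tz": 0,"ax": 0,"ay": 0,"az": 0,"claw": 5}
    - {"tx": 0,"ty": 0,"tz": 0,"ax": 0,"ay": 0,"az": 0,"claw": 4.2}
    - {"tx": 0,"ty": 0,"tz": 0,"ax": 0,"ay": 0,"az": 0,"claw": 3.8}
    - {"tx": 0,"ty": 0,"tz": 0,"ax": 0,"ay": 0,"az": 0,"claw": 3.2}
    - {"tx": 0,"ty": 0,"tz": 0,"ax": 0,"ay": 0,"az": 0,"claw": 3}
    - {"tx": 0,"ty": 0,"tz": 0,"ax": 0,"ay": 0,"az": 0,"claw": 3}

```text
time_s: 3.78
tcp_pos: [0.4495, -0.2221, 0.0926]
ee_rot: [[0.997, 0.083, 0.0], [0.083, -0.997, -0.0], [0.0, 0.0, -1.0]]
wrist_force: [-0.7, -1.0, 1.1]
gripper_width: 0.434
gripper_force: 0.4
```

```bash
python3 - <<'E'
from h import *
s=sense();print(s["tcp_pos"],s["wrist_force"],s["moment"],s["gripper_width"])
for n in("top","side"):
    p,d=capture(n);print(n);measure(n,p,d)
E
```

```text
[ 0.44953441 -0.22205023  0.09264213] [-0.72371356 -0.98834929  1.05694652] [-0.32573202  0.15478328 -0.02730305] 0.4341673669032224
top
plat<78 (array([ 609.7, -190.8]), array([275.3, 203.5]), 10.73) 8057
blue (array([ 520.7, -216.4]), array([64.1, 79.6]), 4.28) 426
dish (array([ 514.1, -218. ]), array([62.4, 47.2]), 88.44) 559
red (array([ 576.8, -257.8]), array([10.5, 10.6]), 88.13) 31
side
plat<78 (array([ 590.7, -188. ]), array([308.7, 203.9]), 10.53) 7014
blue (array([ 496.7, -212.2]), array([107.3,  84.6]), 2.72) 479
dish (array([ 507.2, -211. ]), array([60. , 67.9]), 24.41) 490
red (array([ 575.4, -248.2]), array([10.6, 23.9]), 10.06) 37
```

drive_tool:
  rows:
    - {"tx": 0,"ty": 0,"tz": 0,"ax": 0,"ay": 0,"az": 0,"claw": 3}
    - {"tx": 0,"ty": 0,"tz": 0,"ax": 0,"ay": 0,"az": 0,"claw": 3}
    - {"tx": 0,"ty": 0,"tz": 0,"ax": 0,"ay": 0,"az": 0,"claw": 3}
    - {"tx": 0,"ty": 0,"tz": 0,"ax": 0,"ay": 0,"az": 0,"claw": 3}

```text
time_s: 4.22
tcp_pos: [0.4496, -0.222, 0.0926]
ee_rot: [[0.997, 0.083, 0.0], [0.083, -0.997, -0.0], [0.0, 0.0, -1.0]]
wrist_force: [-0.2, -1.0, 1.5]
gripper_width: 0.409
gripper_force: 30.0
```

drive_tool:
  rows:
    - {"tx": 0,"ty": -0.1,"tz": 0,"ax": 0,"ay": 0,"az": -0.03,"claw": 3}
    - {"tx": 0,"ty": -0.08,"tz": 0,"ax": 0,"ay": 0,"az": -0.03,"claw": 3}
    - {"tx": 0,"ty": 0,"tz": 0,"ax": 0,"ay": 0,"az": -0.03,"claw": 3}
    - {"tx": 0,"ty": 0,"tz": 0,"ax": 0,"ay": 0,"az": -0.013,"claw": 3}
    - {"tx": 0.4,"ty": 0,"tz": 0,"ax": 0,"ay": 0,"az": 0,"claw": 3}
    - {"tx": 0.8,"ty": 0,"tz": 0,"ax": 0,"ay": 0,"az": 0,"claw": 3}
    - {"tx": 0.8,"ty": 0,"tz": 0,"ax": 0,"ay": 0,"az": 0,"claw": 3}
    - {"tx": 0.5,"ty": 0,"tz": 0,"ax": 0,"ay": 0,"az": 0,"claw": 3}
    - {"tx": 0,"ty": 0,"tz": 0,"ax": 0,"ay": 0,"az": 0,"claw": 3}
    - {"tx": 0,"ty": 0,"tz": 0,"ax": 0,"ay": 0,"az": 0,"claw": 3}

```text
time_s: 5.05
tcp_pos: [0.4751, -0.2155, 0.0927]
ee_rot: [[0.983, 0.186, 0.001], [0.186, -0.983, -0.0], [0.001, 0.001, -1.0]]
wrist_force: [0.2, 0.3, 2.1]
gripper_width: 0.409
gripper_force: 30.0
```

```bash
python3 - <<'E'
from h import *
s=sense();print(s["tcp_pos"],s["wrist_force"],s["moment"],s["ee_rot"][:,0])
p,d=capture("top");measure("top",p,d)
b=cv2.resize(p[130:270,190:320],None,fx=4.2,fy=4.2,interpolation=cv2.INTER_CUBIC)
cv2.imwrite("pics/b.png",b[:,:,::-1])
E
```

```text
[ 0.4751079  -0.2154505   0.09265737] [0.17909401 0.34725013 2.0518064 ] [-0.00796224 -0.16945829 -0.01129493] [0.98261245 0.18566343 0.00136771]
plat<78 (array([ 628.1, -187.3]), array([237.7, 203.5]), 10.73) 6698
blue (array([ 547.5, -201.8]), array([59. , 79.1]), 9.67) 372
dish (array([ 544.5, -205.9]), array([62.6, 34.6]), 88.39) 396
red (array([ 576.8, -257.8]), array([10.5, 10.6]), 88.13) 31
```

View pics/b.png

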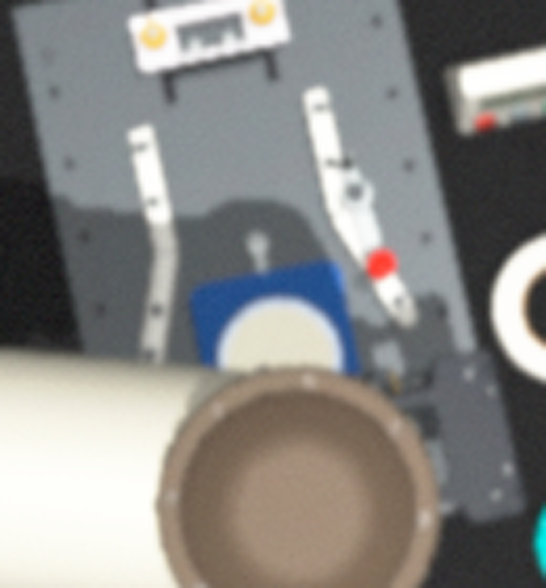

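The top crop shows the carrier now square with the guides. Its nose edge is near (265,280), the striker at (258,245) and the knob at (382,262). Next I advance to the entry.

drive_tool:
  rows:
    - {"tx": 0.5,"ty": 0,"tz": 0,"ax": 0,"ay": 0,"az": 0,"claw": 3}
    - {"tx": 0.5,"ty": 0,"tz": 0,"ax": 0,"ay": 0,"az": 0,"claw": 3}
    - {"tx": 0.5,"ty": 0,"tz": 0,"ax": 0,"ay": 0,"az": 0,"claw": 3}
    - {"tx": 0.3,"ty": 0,"tz": 0,"ax": 0,"ay": 0,"az": 0,"claw": 3}
    - {"tx": 0.1,"ty": 0,"tz": 0,"ax": 0,"ay": 0,"az": 0,"claw": 3}
    - {"tx": 0,"ty": 0,"tz": 0,"ax": 0,"ay": 0,"az": 0,"claw": 3}

```text
time_s: 5.6
tcp_pos: [0.4933, -0.212, 0.0926]
ee_rot: [[0.983, 0.185, 0.001], [0.185, -0.983, -0.0], [0.001, 0.0, -1.0]]
wrist_force: [1.7, -0.2, 2.4]
gripper_width: 0.409
gripper_force: 30.0
```

drive_tool:
  rows:
    - {"tx": 0.1,"ty": 0,"tz": 0,"ax": 0,"ay": 0,"az": 0,"claw": 3}
    - {"tx": 0.1,"ty": 0,"tz": 0,"ax": 0,"ay": 0,"az": 0,"claw": 3}
    - {"tx": 0.1,"ty": 0,"tz": 0,"ax": 0,"ay": 0,"az": 0,"claw": 3}
    - {"tx": 0.1,"ty": 0,"tz": 0,"ax": 0,"ay": 0,"az": 0,"claw": 3}

```text
time_s: 5.93
tcp_pos: [0.4964, -0.2114, 0.0926]
ee_rot: [[0.983, 0.185, -0.0], [0.185, -0.983, 0.0], [-0.0, -0.0, -1.0]]
wrist_force: [-0.9, -0.2, 3.8]
gripper_width: 0.412
gripper_force: 30.0
```

drive_tool:
  rows:
    - {"tx": 0.1,"ty": 0,"tz": 0,"ax": 0,"ay": 0,"az": 0,"claw": 3}
    - {"tx": 0.1,"ty": 0,"tz": 0,"ax": 0,"ay": 0,"az": 0,"claw": 3}
    - {"tx": 0.1,"ty": 0,"tz": 0,"ax": 0,"ay": 0,"az": 0,"claw": 3}
    - {"tx": 0.1,"ty": 0,"tz": 0,"ax": 0,"ay": 0,"az": 0,"claw": 3}

```text
time_s: 6.27
tcp_pos: [0.5005, -0.2106, 0.0926]
ee_rot: [[0.983, 0.185, 0.0], [0.185, -0.983, -0.0], [0.0, 0.0, -1.0]]
wrist_force: [-0.5, 0.1, 4.3]
gripper_width: 0.412
gripper_force: 30.0
```

drive_tool:
  rows:
    - {"tx": 0.2,"ty": 0,"tz": -0.03,"ax": 0,"ay": 0,"az": 0,"claw": 3}
    - {"tx": 0.2,"ty": 0,"tz": 0,"ax": 0,"ay": 0,"az": 0,"claw": 3}
    - {"tx": 0.2,"ty": 0,"tz": 0,"ax": 0,"ay": 0,"az": 0,"claw": 3}

```text
time_s: 6.52
tcp_pos: [0.5064, -0.2094, 0.0927]
ee_rot: [[0.983, 0.185, -0.0], [0.185, -0.983, 0.0], [-0.0, -0.0, -1.0]]
wrist_force: [-0.7, 0.4, 2.1]
gripper_width: 0.412
gripper_force: 30.0
```

drive_tool:
  rows:
    - {"tx": 0.2,"ty": 0,"tz": 0,"ax": 0,"ay": 0,"az": 0,"claw": 3}
    - {"tx": 0.2,"ty": 0,"tz": 0,"ax": 0,"ay": 0,"az": 0,"claw": 3}
    - {"tx": 0.2,"ty": 0,"tz": 0,"ax": 0,"ay": 0,"az": 0,"claw": 3}
    - {"tx": 0.2,"ty": 0,"tz": 0,"ax": 0,"ay": 0,"az": 0,"claw": 3}

```text
time_s: 6.85
tcp_pos: [0.5143, -0.2079, 0.0926]
ee_rot: [[0.983, 0.185, -0.0], [0.185, -0.983, 0.0], [-0.0, -0.0, -1.0]]
wrist_force: [-0.9, 0.1, 1.8]
gripper_width: 0.411
gripper_force: 30.0
```

```bash
python3 -c "
from station import *
s=sense();print(s['wrist_force'],s['moment'],s['tcp_pos'],s['ee_rot'][:,0])"
```

```text
[-0.87411307  0.09324055  1.75176605] [-0.13384161  0.17043533  0.03425867] [ 0.51427512 -0.20787766  0.09264424] [ 9.82723145e-01  1.85081376e-01 -3.23937968e-04]
```

drive_tool:
  rows:
    - {"tx": 0.2,"ty": 0,"tz": 0,"ax": 0,"ay": 0,"az": 0,"claw": 3}
    - {"tx": 0.3,"ty": 0,"tz": 0,"ax": 0,"ay": 0,"az": 0,"claw": 3}
    - {"tx": 0.3,"ty": 0,"tz": 0,"ax": 0,"ay": 0,"az": 0,"claw": 3}
    - {"tx": 0.2,"ty": 0,"tz": 0,"ax": 0,"ay": 0,"az": 0,"claw": 3}

```text
time_s: 7.18
tcp_pos: [0.5244, -0.206, 0.0927]
ee_rot: [[0.983, 0.185, -0.0], [0.185, -0.983, 0.0], [-0.0, -0.0, -1.0]]
wrist_force: [-0.1, 0.1, 0.5]
gripper_width: 0.41
gripper_force: 30.0
```

drive_tool:
  rows:
    - {"tx": 0.2,"ty": 0,"tz": 0,"ax": 0,"ay": 0,"az": 0,"claw": 3}
    - {"tx": 0.3,"ty": 0,"tz": 0,"ax": 0,"ay": 0,"az": 0,"claw": 3}
    - {"tx": 0.3,"ty": 0,"tz": 0,"ax": 0,"ay": 0,"az": 0,"claw": 3}
    - {"tx": 0.2,"ty": 0,"tz": 0,"ax": 0,"ay": 0,"az": 0,"claw": 3}

```text
time_s: 7.52
tcp_pos: [0.5342, -0.2042, 0.0927]
ee_rot: [[0.983, 0.185, -0.0], [0.185, -0.983, 0.0], [-0.0, -0.0, -1.0]]
wrist_force: [-0.4, 0.1, -0.7]
gripper_width: 0.408
gripper_force: 30.0
```

drive_tool:
  rows:
    - {"tx": 0.2,"ty": 0,"tz": 0,"ax": 0,"ay": 0,"az": 0,"claw": 3}
    - {"tx": 0.2,"ty": 0,"tz": 0,"ax": 0,"ay": 0,"az": 0,"claw": 3}
    - {"tx": 0.2,"ty": 0,"tz": 0,"ax": 0,"ay": 0,"az": 0,"claw": 3}
    - {"tx": 0.2,"ty": 0,"tz": 0,"ax": 0,"ay": 0,"az": 0,"claw": 3}

```text
time_s: 7.85
tcp_pos: [0.5418, -0.2027, 0.0927]
ee_rot: [[0.983, 0.185, -0.0], [0.185, -0.983, 0.0], [-0.0, -0.0, -1.0]]
wrist_force: [-0.5, 0.6, -0.7]
gripper_width: 0.413
gripper_force: 30.0
```

```bash
python3 -c "
from station import *
s=sense();print(s['wrist_force'],s['moment'],s['tcp_pos'],s['ee_rot'][:,0])"
```

```text
[-0.50040347  0.5678299  -0.6630599 ] [-0.10850055  0.08734787 -0.02545629] [ 0.54176532 -0.20271043  0.09269631] [ 9.82743530e-01  1.84973254e-01 -2.22816869e-04]
```

drive_tool:
  rows:
    - {"tx": 0.2,"ty": 0,"tz": 0,"ax": 0,"ay": 0,"az": 0,"claw": 3}
    - {"tx": 0.2,"ty": 0,"tz": 0,"ax": 0,"ay": 0,"az": 0,"claw": 3}
    - {"tx": 0.2,"ty": 0,"tz": 0,"ax": 0,"ay": 0,"az": 0,"claw": 3}
    - {"tx": 0,"ty": 0,"tz": 0,"ax": 0,"ay": 0,"az": 0,"claw": 3}

```text
time_s: 8.18
tcp_pos: [0.5481, -0.2016, 0.0927]
ee_rot: [[0.983, 0.185, 0.0], [0.185, -0.983, 0.0], [0.0, 0.0, -1.0]]
wrist_force: [0.7, -0.0, -2.4]
gripper_width: 0.411
gripper_force: 30.0
```

```bash
python3 - <<'E'
from h import *
f=np.load("top0.npz");p,d=f["p"],f["d"];W=cloud("top",p,d)
v,u=np.nonzero((p.min(-1)>190)&(W[...,2]>.08)&(W[...,2]<.1)&(W[...,0]>.66)&(W[...,0]<.76)&(W[...,1]>-.23)&(W[...,1]<-.1))
P=onplane("top",np.c_[u,v],.088)*1000-[593,-194,0];a=np.radians(10.65)
x=P[:,0]*np.cos(a)+P[:,1]*np.sin(a)-5;y=-P[:,0]*np.sin(a)+P[:,1]*np.cos(a)
m=abs(y)<45;print(np.percentile(x[m],[0,2,10,50,90,98,100]),np.percentile(y[m],[0,2,50,98,100]),m.sum())
E
```

```text
[ 55.84661062  63.4576925   96.73271152 109.45253548 123.30273359
 125.05226682 125.53964405] [-44.55819312 -41.439933    -0.71718121  38.79113834  39.86523741] 355
```

drive_tool:
  rows:
    - {"tx": 0.2,"ty": 0,"tz": 0.02,"ax": 0,"ay": 0,"az": 0,"claw": 3}
    - {"tx": 0.2,"ty": 0,"tz": 0,"ax": 0,"ay": 0,"az": 0,"claw": 3}
    - {"tx": 0.2,"ty": 0,"tz": 0,"ax": 0,"ay": 0,"az": 0,"claw": 3}
    - {"tx": 0.2,"ty": 0,"tz": 0,"ax": 0,"ay": 0,"az": 0,"claw": 3}
    - {"tx": 0.2,"ty": 0,"tz": 0,"ax": 0,"ay": 0,"az": 0,"claw": 3}

```text
time_s: 8.6
tcp_pos: [0.5577, -0.1999, 0.0927]
ee_rot: [[0.983, 0.185, 0.0], [0.185, -0.983, -0.0], [0.0, 0.0, -1.0]]
wrist_force: [-0.1, -0.7, -1.8]
gripper_width: 0.412
gripper_force: 30.0
```

drive_tool:
  rows:
    - {"tx": 0.2,"ty": 0,"tz": 0,"ax": 0,"ay": 0,"az": 0,"claw": 3}
    - {"tx": 0.2,"ty": 0,"tz": 0,"ax": 0,"ay": 0,"az": 0,"claw": 3}
    - {"tx": 0.2,"ty": 0,"tz": 0,"ax": 0,"ay": 0,"az": 0,"claw": 3}
    - {"tx": 0.2,"ty": 0,"tz": 0,"ax": 0,"ay": 0,"az": 0,"claw": 3}

```text
time_s: 8.93
tcp_pos: [0.5655, -0.1985, 0.0927]
ee_rot: [[0.983, 0.185, 0.0], [0.185, -0.983, -0.0], [0.0, 0.0, -1.0]]
wrist_force: [-1.2, -0.8, -1.6]
gripper_width: 0.413
gripper_force: 30.0
```

drive_tool:
  rows:
    - {"tx": 0.2,"ty": 0,"tz": 0,"ax": 0,"ay": 0,"az": 0,"claw": 3}
    - {"tx": 0.2,"ty": 0,"tz": 0,"ax": 0,"ay": 0,"az": 0,"claw": 3}
    - {"tx": 0.1,"ty": 0,"tz": 0,"ax": 0,"ay": 0,"az": 0,"claw": 3}
    - {"tx": 0,"ty": 0,"tz": 0,"ax": 0,"ay": 0,"az": 0,"claw": 3}

```text
time_s: 9.27
tcp_pos: [0.5707, -0.1976, 0.0927]
ee_rot: [[0.983, 0.185, 0.001], [0.185, -0.983, -0.0], [0.001, 0.0, -1.0]]
wrist_force: [1.0, -1.5, -1.3]
gripper_width: 0.412
gripper_force: 30.0
```

drive_tool:
  rows:
    - {"tx": 0.1,"ty": 0.02,"tz": 0,"ax": 0,"ay": 0,"az": 0,"claw": 3}
    - {"tx": 0.1,"ty": 0,"tz": 0,"ax": 0,"ay": 0,"az": 0,"claw": 3}
    - {"tx": 0.1,"ty": 0,"tz": 0,"ax": 0,"ay": 0,"az": 0,"claw": 3}
    - {"tx": 0.1,"ty": 0,"tz": 0,"ax": 0,"ay": 0,"az": 0,"claw": 3}

```text
time_s: 9.6
tcp_pos: [0.5742, -0.197, 0.0927]
ee_rot: [[0.983, 0.185, -0.0], [0.185, -0.983, -0.0], [-0.0, 0.0, -1.0]]
wrist_force: [-0.5, -2.4, -1.4]
gripper_width: 0.409
gripper_force: 30.0
```

drive_tool:
  rows:
    - {"tx": 0.1,"ty": 0,"tz": 0,"ax": 0,"ay": 0,"az": 0,"claw": 3}
    - {"tx": 0.1,"ty": 0,"tz": 0,"ax": 0,"ay": 0,"az": 0,"claw": 3}
    - {"tx": 0.1,"ty": 0,"tz": 0,"ax": 0,"ay": 0,"az": 0,"claw": 3}
    - {"tx": 0.1,"ty": 0,"tz": 0,"ax": 0,"ay": 0,"az": 0,"claw": 3}

```text
time_s: 9.93
tcp_pos: [0.5777, -0.1964, 0.0927]
ee_rot: [[0.983, 0.186, -0.001], [0.186, -0.983, -0.0], [-0.001, 0.0, -1.0]]
wrist_force: [-1.7, -4.0, -0.3]
gripper_width: 0.412
gripper_force: 29.9
```

drive_tool:
  rows:
    - {"tx": 0.1,"ty": 0,"tz": 0,"ax": 0,"ay": 0,"az": 0,"claw": 3}
    - {"tx": 0.1,"ty": 0,"tz": 0,"ax": 0,"ay": 0,"az": 0,"claw": 3}

```text
time_s: 10.1
tcp_pos: [0.579, -0.1963, 0.0927]
ee_rot: [[0.983, 0.186, -0.003], [0.186, -0.983, -0.001], [-0.003, 0.0, -1.0]]
wrist_force: [-4.1, -4.2, 0.0]
gripper_width: 0.406
gripper_force: 29.9
```

drive_tool:
  rows:
    - {"tx": 0,"ty": 0.05,"tz": 0,"ax": 0,"ay": 0,"az": 0,"claw": 3}
    - {"tx": 0,"ty": 0.05,"tz": 0,"ax": 0,"ay": 0,"az": 0,"claw": 3}
    - {"tx": 0,"ty": 0,"tz": 0,"ax": 0,"ay": 0,"az": 0,"claw": 3}

```text
time_s: 10.35
tcp_pos: [0.5794, -0.1962, 0.0927]
ee_rot: [[0.983, 0.186, -0.002], [0.186, -0.983, 0.001], [-0.002, -0.001, -1.0]]
wrist_force: [-3.3, 0.5, 2.5]
gripper_width: 0.411
gripper_force: 29.9
```

```bash
python3 -c "
from station import *
s=sense();print(s['wrist_force'],s['moment'],s['tcp_pos'],s['ee_rot'])"
```

```text
[-3.32655241  0.50329178  2.45580884] [-0.0463206   1.21419303  0.31502212] [ 0.57943443 -0.19624124  0.09266794] [[ 9.82627878e-01  1.85577798e-01 -1.82622257e-03]
 [ 1.85579322e-01 -9.82629036e-01  7.02465283e-04]
 [-1.66413736e-03 -1.02917112e-03 -9.99998086e-01]]
```

drive_tool:
  rows:
    - {"tx": 0.05,"ty": 0,"tz": 0,"ax": 0,"ay": 0,"az": 0,"claw": 3}
    - {"tx": 0.05,"ty": 0,"tz": 0,"ax": 0,"ay": 0,"az": 0,"claw": 3}
    - {"tx": 0,"ty": 0,"tz": 0,"ax": 0,"ay": 0,"az": 0,"claw": 3}

```text
time_s: 10.6
tcp_pos: [0.5812, -0.1961, 0.0927]
ee_rot: [[0.983, 0.185, -0.0], [0.185, -0.983, 0.001], [-0.0, -0.001, -1.0]]
wrist_force: [-4.2, 1.6, 3.0]
gripper_width: 0.407
gripper_force: 29.9
```

drive_tool:
  rows:
    - {"tx": 0.05,"ty": 0,"tz": 0,"ax": 0,"ay": 0,"az": 0,"claw": 3}
    - {"tx": 0.05,"ty": 0,"tz": 0,"ax": 0,"ay": 0,"az": 0,"claw": 3}
    - {"tx": 0,"ty": 0,"tz": 0,"ax": 0,"ay": 0,"az": 0,"claw": 3}

```text
time_s: 10.85
tcp_pos: [0.583, -0.1961, 0.0927]
ee_rot: [[0.983, 0.185, 0.002], [0.185, -0.983, 0.0], [0.002, 0.0, -1.0]]
wrist_force: [-1.6, 2.2, 0.7]
gripper_width: 0.41
gripper_force: 29.9
```

drive_tool:
  rows:
    - {"tx": 0.05,"ty": 0,"tz": 0,"ax": 0,"ay": 0,"az": 0,"claw": 3}
    - {"tx": 0.05,"ty": 0,"tz": 0,"ax": 0,"ay": 0,"az": 0,"claw": 3}
    - {"tx": 0,"ty": 0,"tz": 0,"ax": 0,"ay": 0,"az": 0,"claw": 3}

```text
time_s: 11.1
tcp_pos: [0.5841, -0.196, 0.0927]
ee_rot: [[0.983, 0.185, 0.002], [0.185, -0.983, 0.0], [0.002, 0.0, -1.0]]
wrist_force: [-0.4, 2.5, 0.3]
gripper_width: 0.41
gripper_force: 29.9
```

drive_tool:
  rows:
    - {"tx": 0.05,"ty": -0.04,"tz": 0,"ax": 0,"ay": 0,"az": 0,"claw": 3}
    - {"tx": 0.05,"ty": 0,"tz": 0,"ax": 0,"ay": 0,"az": 0,"claw": 3}
    - {"tx": 0,"ty": 0,"tz": 0,"ax": 0,"ay": 0,"az": 0,"claw": 3}

```text
time_s: 11.35
tcp_pos: [0.5848, -0.1956, 0.0927]
ee_rot: [[0.983, 0.185, 0.002], [0.185, -0.983, -0.0], [0.001, 0.0, -1.0]]
wrist_force: [-0.1, 2.4, -0.3]
gripper_width: 0.411
gripper_force: 29.9
```

drive_tool:
  rows:
    - {"tx": 0.05,"ty": 0,"tz": 0,"ax": 0,"ay": 0,"az": 0,"claw": 3}
    - {"tx": 0.05,"ty": 0,"tz": 0,"ax": 0,"ay": 0,"az": 0,"claw": 3}
    - {"tx": 0,"ty": 0,"tz": 0,"ax": 0,"ay": 0,"az": 0,"claw": 3}

```text
time_s: 11.6
tcp_pos: [0.5857, -0.1954, 0.0927]
ee_rot: [[0.983, 0.185, 0.001], [0.185, -0.983, -0.0], [0.001, 0.0, -1.0]]
wrist_force: [0.4, 2.8, -0.4]
gripper_width: 0.408
gripper_force: 29.9
```

drive_tool:
  rows:
    - {"tx": 0.05,"ty": 0,"tz": 0,"ax": 0,"ay": 0,"az": 0,"claw": 3}
    - {"tx": 0.05,"ty": 0,"tz": 0,"ax": 0,"ay": 0,"az": 0,"claw": 3}
    - {"tx": 0,"ty": 0,"tz": 0,"ax": 0,"ay": 0,"az": 0,"claw": 3}

```text
time_s: 11.85
tcp_pos: [0.5863, -0.1952, 0.0927]
ee_rot: [[0.983, 0.185, 0.0], [0.185, -0.983, -0.0], [0.0, 0.0, -1.0]]
wrist_force: [0.2, 2.4, -0.1]
gripper_width: 0.413
gripper_force: 29.9
```

drive_tool:
  rows:
    - {"tx": 0.05,"ty": -0.04,"tz": 0,"ax": 0,"ay": 0,"az": 0,"claw": 3}
    - {"tx": 0.05,"ty": 0,"tz": 0,"ax": 0,"ay": 0,"az": 0,"claw": 3}
    - {"tx": 0,"ty": 0,"tz": 0,"ax": 0,"ay": 0,"az": 0,"claw": 3}

```text
time_s: 12.1
tcp_pos: [0.5865, -0.195, 0.0926]
ee_rot: [[0.983, 0.185, -0.001], [0.185, -0.983, -0.0], [-0.001, 0.0, -1.0]]
wrist_force: [-1.7, -0.7, 0.2]
gripper_width: 0.407
gripper_force: 29.9
```

drive_tool:
  rows:
    - {"tx": 0.05,"ty": 0,"tz": 0,"ax": 0,"ay": 0,"az": 0,"claw": 3}
    - {"tx": 0.05,"ty": 0,"tz": 0,"ax": 0,"ay": 0,"az": 0,"claw": 3}
    - {"tx": 0,"ty": 0,"tz": 0,"ax": 0,"ay": 0,"az": 0,"claw": 3}

```text
time_s: 12.35
tcp_pos: [0.5869, -0.1949, 0.0927]
ee_rot: [[0.983, 0.185, -0.002], [0.185, -0.983, -0.0], [-0.002, -0.0, -1.0]]
wrist_force: [-4.4, -0.7, 3.5]
gripper_width: 0.41
gripper_force: 29.9
```

drive_tool:
  rows:
    - {"tx": 0.05,"ty": 0,"tz": 0,"ax": 0,"ay": 0,"az": 0,"claw": 3}
    - {"tx": 0.05,"ty": 0,"tz": 0,"ax": 0,"ay": 0,"az": 0,"claw": 3}
    - {"tx": 0,"ty": 0,"tz": 0,"ax": 0,"ay": 0,"az": 0,"claw": 3}

```text
time_s: 12.6
tcp_pos: [0.5871, -0.1949, 0.0926]
ee_rot: [[0.983, 0.185, -0.004], [0.185, -0.983, -0.0], [-0.004, -0.0, -1.0]]
wrist_force: [-6.0, -1.5, 3.8]
gripper_width: 0.411
gripper_force: 29.9
```

drive_tool:
  rows:
    - {"tx": -0.05,"ty": 0.02,"tz": 0,"ax": 0,"ay": 0,"az": 0,"claw": 3}
    - {"tx": -0.05,"ty": 0,"tz": 0,"ax": 0,"ay": 0,"az": 0,"claw": 3}
    - {"tx": -0.05,"ty": 0,"tz": 0,"ax": 0,"ay": 0,"az": 0,"claw": 3}
    - {"tx": 0,"ty": 0,"tz": 0,"ax": 0,"ay": 0,"az": 0,"claw": 3}

```text
time_s: 12.93
tcp_pos: [0.5871, -0.1949, 0.0927]
ee_rot: [[0.983, 0.185, -0.001], [0.185, -0.983, -0.0], [-0.001, -0.0, -1.0]]
wrist_force: [-4.7, -0.6, 2.7]
gripper_width: 0.408
gripper_force: 29.9
```

```bash
python3 - <<'E'
from h import *
s=sense();print(s["tcp_pos"],s["wrist_force"],s["moment"],s["ee_rot"][:,0])
a,_=capture("side");p,d=capture("top");measure("top",p,d)
f=lambda q:cv2.resize(q,None,fx=5,fy=5,interpolation=cv2.INTER_CUBIC)
cv2.imwrite("pics/c.png",np.hstack([f(a[165:265,160:240]),f(p[115:215,210:290])])[:,:,::-1])
E
```

```text
[ 0.58713622 -0.19488792  0.09266342] [-4.6863974  -0.6197333   2.68735537] [-0.3306338   1.25688629  0.31357409] [ 9.82712693e-01  1.85135809e-01 -7.03197146e-04]
plat<78 (array([ 503.1, -211. ]), array([126.2, 203.4]), 10.72) 4987Traceback (most recent call last):
  File "<stdin>", line 3, in <module>
  File "h.py", line 25, in measure
    b=big(reg&(H[...,0]>100)&(H[...,0]<125)&(H[...,1]>120)&(z>.065)&(z<.1)); pr(b&(z>.08),.086,"blue")
  File "h.py", line 13, in big
    k,l,s,_=cv2.connectedComponentsWithStats(m.astype(np.uint8));return l==1+np.argmax(s[1:,4])
                                                                             ~~~~~~~~~^^^^^^^^^
    return _wrapfunc(a, 'argmax', axis=axis, out=out, **kwds)
    return bound(*args, **kwds)
ValueError: attempt to get argmax of an empty sequence
```

drive_tool:
  rows:
    - {"tx": -0.05,"ty": 0,"tz": 0.0,"ax": 0,"ay": 0,"az": 0,"claw": 3}
    - {"tx": -0.05,"ty": 0,"tz": 0,"ax": 0,"ay": 0,"az": 0,"claw": 3}
    - {"tx": 0,"ty": 0,"tz": 0,"ax": 0,"ay": 0,"az": 0,"claw": 3}

```text
time_s: 13.28
tcp_pos: [0.587, -0.1949, 0.0927]
ee_rot: [[0.983, 0.185, 0.001], [0.185, -0.983, -0.0], [0.001, 0.0, -1.0]]
wrist_force: [-2.4, 0.0, 2.4]
gripper_width: 0.407
gripper_force: 29.9
```

drive_tool:
  rows:
    - {"tx": 0,"ty": 0,"tz": 0,"ax": 0,"ay": 0,"az": 0,"claw": 4.3}
    - {"tx": 0,"ty": 0,"tz": 0,"ax": 0,"ay": 0,"az": 0,"claw": 5}
    - {"tx": 0,"ty": 0,"tz": 0,"ax": 0,"ay": 0,"az": 0,"claw": 5}
    - {"tx": 0,"ty": 0,"tz": -1,"ax": 0,"ay": 0,"az": 0,"claw": 5}
    - {"tx": 0,"ty": 0,"tz": -2,"ax": 0,"ay": 0,"az": 0,"claw": 5}
    - {"tx": 0,"ty": 0,"tz": -3,"ax": 0,"ay": 0,"az": 0,"claw": 3}
    - {"tx": -4,"ty": 0,"tz": 0,"ax": 0,"ay": 0,"az": 0,"claw": 1}
    - {"tx": -4,"ty": 0,"tz": 0,"ax": 0,"ay": 0,"az": 0,"claw": 0}
    - {"tx": -4,"ty": 0,"tz": 0,"ax": 0,"ay": 0,"az": 0,"claw": 0}
    - {"tx": -1,"ty": 0,"tz": 0,"ax": 0,"ay": 0,"az": 0,"claw": 0}

```text
time_s: 14.12
tcp_pos: [0.4536, -0.219, 0.1532]
ee_rot: [[0.983, 0.183, -0.002], [0.183, -0.983, 0.002], [-0.001, -0.002, -1.0]]
wrist_force: [0.1, -0.0, -0.8]
gripper_width: 0.282
gripper_force: 0.0
```

```bash
python3 - <<'E'
from h import *
s=sense();print(s["tcp_pos"],s["wrist_force"])
a,_=capture("side");p,d=capture("top")
f=lambda q:cv2.resize(q,None,fx=4.6,fy=4.6,interpolation=cv2.INTER_CUBIC)
cv2.imwrite("pics/c.png",np.hstack([f(a[155:275,160:245]),f(p[115:235,205:290])])[:,:,::-1])
measure("top",p,d)
E
```

```text
[ 0.4535706  -0.21898497  0.15324911] [ 0.1015004  -0.04536048 -0.77948613]
plat<78 (array([ 615.6, -189.7]), array([263.2, 203.5]), 10.73) 7018
blue (array([ 635.1, -186. ]), array([109.7,  79.3]), 10.89) 883
dish (array([ 647.6, -161.3]), array([ 99.2, 108. ]), 32.84) 669
red (array([ 576.8, -257.8]), array([10.5, 10.6]), 88.13) 30
```

View pics/c.png

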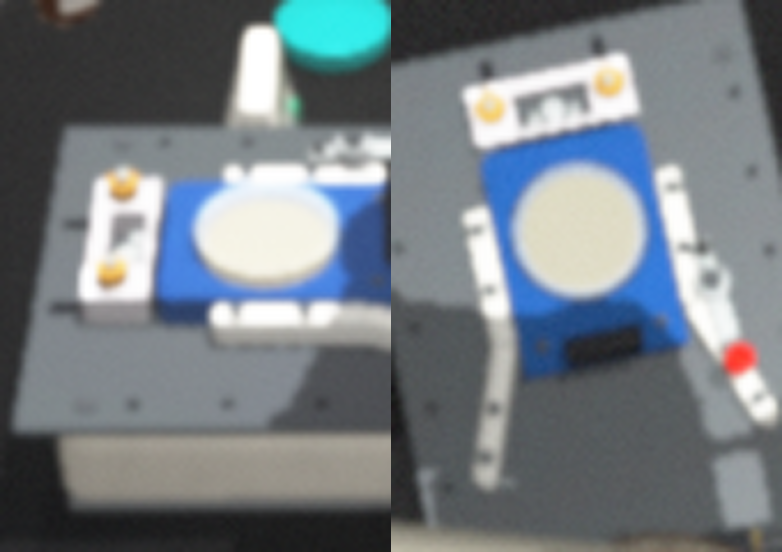

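Left crop: the carrier nose sits against the stop at (158,250). Right crop: the striker is seated in the catch at (552,105), the dish is in its pocket at (578,230) and the red knob is at (740,357). The carrier is home, so the clamp is next.

drive_tool:
  rows:
    - {"tx": 3.8,"ty": 2,"tz": 0,"ax": 0,"ay": 0,"az": 0,"claw": 3.5}
    - {"tx": 3.8,"ty": 2,"tz": 0,"ax": 0,"ay": 0,"az": 0,"claw": 3.5}
    - {"tx": 3.8,"ty": 2,"tz": 0,"ax": 0,"ay": 0,"az": 0,"claw": 3.5}
    - {"tx": 0,"ty": 0,"tz": 1,"ax": 0,"ay": 0,"az": 0,"claw": 3.5}
    - {"tx": 0,"ty": 0,"tz": 1,"ax": 0,"ay": 0,"az": 0,"claw": 3.5}
    - {"tx": 0,"ty": 0,"tz": 0,"ax": 0,"ay": 0,"az": 0,"claw": 3.5}

```text
time_s: 14.72
tcp_pos: [0.5774, -0.255, 0.1293]
ee_rot: [[0.983, 0.185, -0.005], [0.185, -0.983, 0.002], [-0.005, -0.003, -1.0]]
wrist_force: [-1.8, 0.2, -0.7]
gripper_width: 0.398
gripper_force: 0.0
```

```bash
python3 - <<'E'
from h import *
s=sense();print(s["tcp_pos"],s["wrist_force"],s["gripper_width"],s["joints"])
a,_=capture("side")
f=lambda q:cv2.resize(q,None,fx=4.6,fy=4.6,interpolation=cv2.INTER_CUBIC)
cv2.imwrite("pics/d.png",f(a[130:250,190:340])[:,:,::-1])
E
```

```text
[ 0.57743067 -0.25497527  0.12930225] [-1.7937017   0.22084613 -0.69524352] 0.3982061165010177 [-9.19035872e+00  2.71005910e+01 -5.54747662e+00 -7.12684407e-02
 -5.76602943e+01  1.09874130e+02]
```

View pics/d.png

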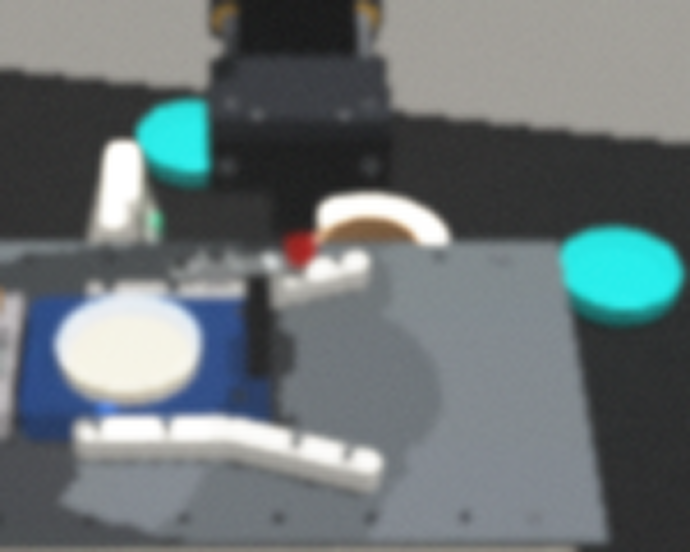

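The fingers are right above the red knob at (298,250). I descend and grip.

drive_tool:
  rows:
    - {"tx": -0.05,"ty": 0.2,"tz": 0,"ax": 0,"ay": 0,"az": 0,"claw": 3.5}
    - {"tx": 0,"ty": 0,"tz": 0.8,"ax": 0,"ay": 0,"az": 0,"claw": 3.5}
    - {"tx": 0,"ty": 0,"tz": 0.8,"ax": 0,"ay": 0,"az": 0,"claw": 3.5}
    - {"tx": 0,"ty": 0,"tz": 0.8,"ax": 0,"ay": 0,"az": 0,"claw": 3.5}
    - {"tx": 0,"ty": 0,"tz": 0.6,"ax": 0,"ay": 0,"az": 0,"claw": 3.5}
    - {"tx": 0,"ty": 0,"tz": 0,"ax": 0,"ay": 0,"az": 0,"claw": 3.5}

```text
time_s: 15.27
tcp_pos: [0.5768, -0.2575, 0.1007]
ee_rot: [[0.983, 0.185, -0.003], [0.185, -0.983, 0.001], [-0.003, -0.002, -1.0]]
wrist_force: [-0.6, -0.0, 0.2]
gripper_width: 0.402
gripper_force: 0.0
```

drive_tool:
  rows:
    - {"tx": 0,"ty": 0,"tz": 0,"ax": 0,"ay": 0,"az": 0,"claw": 2.2}
    - {"tx": 0,"ty": 0,"tz": 0,"ax": 0,"ay": 0,"az": 0,"claw": 1.7}
    - {"tx": 0,"ty": 0,"tz": 0,"ax": 0,"ay": 0,"az": 0,"claw": 1}
    - {"tx": 0,"ty": 0,"tz": 0,"ax": 0,"ay": 0,"az": 0,"claw": 1}
    - {"tx": 0,"ty": 0,"tz": 0,"ax": 0,"ay": 0,"az": 0,"claw": 1}
    - {"tx": 0,"ty": 0,"tz": 0,"ax": 0,"ay": 0,"az": 0,"claw": 1}
    - {"tx": 0,"ty": 0,"tz": 0,"ax": 0,"ay": 0,"az": 0,"claw": 1}

```text
time_s: 15.85
tcp_pos: [0.5783, -0.2581, 0.103]
ee_rot: [[0.983, 0.185, 0.001], [0.185, -0.983, -0.0], [0.001, 0.001, -1.0]]
wrist_force: [-0.9, -0.6, 1.7]
gripper_width: 0.156
gripper_force: 30.0
```

drive_tool:
  rows:
    - {"tx": 0.11,"ty": 0.58,"tz": 0,"ax": 0,"ay": 0,"az": 0,"claw": 1}
    - {"tx": 0.23,"ty": 0.65,"tz": 0,"ax": 0,"ay": 0,"az": 0,"claw": 1}
    - {"tx": 0.35,"ty": 0.6,"tz": 0,"ax": 0,"ay": 0,"az": 0,"claw": 1}
    - {"tx": 0,"ty": 0,"tz": 0,"ax": 0,"ay": 0,"az": 0,"claw": 1}

```text
time_s: 16.18
tcp_pos: [0.5861, -0.2737, 0.1029]
ee_rot: [[0.983, 0.186, -0.006], [0.186, -0.983, 0.002], [-0.006, -0.004, -1.0]]
wrist_force: [-5.0, 4.0, 7.2]
gripper_width: 0.151
gripper_force: 30.0
```

```bash
python3 -c "
from station import *
s=sense();print(s['wrist_force'],s['moment'],s['tcp_pos'],s['gripper_width'])"
```

```text
[-4.98135931  4.00338228  7.24109709] [1.32143915 1.71759972 0.21612386] [ 0.58605746 -0.2736657   0.10288704] 0.15109345243457384
```

drive_tool:
  rows:
    - {"tx": 0.45,"ty": 0.54,"tz": -0.1,"ax": 0,"ay": 0,"az": 0,"claw": 1}
    - {"tx": 0.54,"ty": 0.45,"tz": 0,"ax": 0,"ay": 0,"az": 0,"claw": 1}
    - {"tx": 0.6,"ty": 0.35,"tz": 0,"ax": 0,"ay": 0,"az": 0,"claw": 1}
    - {"tx": 0,"ty": 0,"tz": 0,"ax": 0,"ay": 0,"az": 0,"claw": 1}

```text
time_s: 16.52
tcp_pos: [0.6038, -0.284, 0.1031]
ee_rot: [[0.983, 0.185, -0.008], [0.186, -0.983, 0.002], [-0.007, -0.004, -1.0]]
wrist_force: [-6.0, 2.4, 4.6]
gripper_width: 0.153
gripper_force: 30.0
```

drive_tool:
  rows:
    - {"tx": 0.65,"ty": 0.23,"tz": 0,"ax": 0,"ay": 0,"az": 0,"claw": 1}
    - {"tx": 0.69,"ty": 0.12,"tz": 0,"ax": 0,"ay": 0,"az": 0,"claw": 1}
    - {"tx": 0,"ty": 0,"tz": 0,"ax": 0,"ay": 0,"az": 0,"claw": 1}

```text
time_s: 16.77
tcp_pos: [0.6171, -0.2864, 0.1031]
ee_rot: [[0.983, 0.186, -0.009], [0.186, -0.983, 0.0], [-0.009, -0.002, -1.0]]
wrist_force: [-5.9, -1.6, 2.8]
gripper_width: 0.149
gripper_force: 30.0
```

```bash
python3 - <<'E'
from station import *
import numpy as np
s=sense();t=s['tcp_pos'];print(s['wrist_force'],t,s['gripper_width'])
a=np.radians(10.65);r=np.array([t[0]-.6162,t[1]+.2458])*1000
x=r@[np.cos(a),np.sin(a)];y=r@[-np.sin(a),np.cos(a)];print(x,y,np.hypot(x,y),np.arctan2(-y,-x))
E
```

```text
[-5.94840805 -1.56308967  2.80009965] [ 0.61713607 -0.28640275  0.1030699 ] 0.1492704888610367
-6.583806635558171 -40.07633506411386 40.6135339755794 1.4079690953098372
```

drive_tool:
  rows:
    - {"tx": 0.4,"ty": 0,"tz": 0,"ax": 0,"ay": 0,"az": 0,"claw": 1}
    - {"tx": 0.3,"ty": 0,"tz": 0,"ax": 0,"ay": 0,"az": 0,"claw": 1}
    - {"tx": 0.1,"ty": 0,"tz": 0,"ax": 0,"ay": 0,"az": 0,"claw": 1}
    - {"tx": 0,"ty": 0,"tz": 0,"ax": 0,"ay": 0,"az": 0,"claw": 1}
    - {"tx": 0,"ty": 0,"tz": 0,"ax": 0,"ay": 0,"az": 0,"claw": 1}

```text
time_s: 17.18
tcp_pos: [0.6257, -0.2861, 0.1031]
ee_rot: [[0.983, 0.185, -0.006], [0.185, -0.983, -0.001], [-0.006, 0.0, -1.0]]
wrist_force: [-3.4, -5.7, 0.2]
gripper_width: 0.145
gripper_force: 30.0
```

```bash
python3 - <<'E'
from station import *
import numpy as np
s=sense();t=s['tcp_pos'];print(s['wrist_force'],t,s['gripper_width'])
a=np.radians(10.65);r=np.array([t[0]-.6162,t[1]+.2458])*1000
x=r@[np.cos(a),np.sin(a)];y=r@[-np.sin(a),np.cos(a)];print(x,y,np.hypot(x,y),np.arctan2(-y,-x))
E
```

```text
[-3.4174365  -5.66917875  0.16458025] [ 0.62568236 -0.28609368  0.10313954] 0.14479020183564734
1.8723808758859137 -41.352022723996534 41.39439084598672 1.6160444850046618
```

drive_tool:
  rows:
    - {"tx": -0.05,"ty": 0.1,"tz": 0,"ax": 0,"ay": 0,"az": 0,"claw": 1}
    - {"tx": 0,"ty": 0,"tz": 0,"ax": 0,"ay": 0,"az": 0,"claw": 2.6}
    - {"tx": 0,"ty": 0,"tz": 0,"ax": 0,"ay": 0,"az": 0,"claw": 2.6}
    - {"tx": 0,"ty": 0,"tz": 0,"ax": 0,"ay": 0,"az": 0,"claw": 2.6}
    - {"tx": 0,"ty": 0,"tz": -1,"ax": 0,"ay": 0,"az": 0,"claw": 2.6}
    - {"tx": 0,"ty": 0,"tz": -2,"ax": 0,"ay": 0,"az": 0,"claw": 2.6}
    - {"tx": 0,"ty": 0,"tz": -3,"ax": 0,"ay": 0,"az": 0,"claw": 2.6}
    - {"tx": -4,"ty": 0,"tz": 0,"ax": 0,"ay": 0,"az": 0,"claw": 2.6}
    - {"tx": -4,"ty": 0,"tz": 0,"ax": 0,"ay": 0,"az": 0,"claw": 2.6}
    - {"tx": -4,"ty": 0,"tz": 0,"ax": 0,"ay": 0,"az": 0,"claw": 2.6}

```text
time_s: 18.02
tcp_pos: [0.5097, -0.3072, 0.165]
ee_rot: [[0.982, 0.187, 0.003], [0.187, -0.982, -0.001], [0.003, 0.001, -1.0]]
wrist_force: [0.1, 0.3, -0.5]
gripper_width: 0.299
gripper_force: 0.0
```

drive_tool:
  rows:
    - {"tx": -4,"ty": 0,"tz": 0,"ax": 0,"ay": 0,"az": 0,"claw": 2.6}
    - {"tx": -2,"ty": 0,"tz": 0,"ax": 0,"ay": 0,"az": 0,"claw": 2.6}
    - {"tx": 0,"ty": 0,"tz": 0,"ax": 0,"ay": 0,"az": 0,"claw": 2.6}
    - {"tx": 0,"ty": 0,"tz": 0,"ax": 0,"ay": 0,"az": 0,"claw": 2.6}

```text
time_s: 18.35
tcp_pos: [0.451, -0.319, 0.1653]
ee_rot: [[0.983, 0.184, 0.003], [0.184, -0.983, -0.001], [0.003, 0.002, -1.0]]
wrist_force: [0.5, 0.4, 0.5]
gripper_width: 0.299
gripper_force: 0.0
```

```bash
python3 - <<'E'
from h import *
s=sense();print(s["tcp_pos"],s["wrist_force"])
a,_=capture("side");p,d=capture("top")
f=lambda q:cv2.resize(q,None,fx=3.8,fy=3.8,interpolation=cv2.INTER_CUBIC)
cv2.imwrite("pics/e.png",np.hstack([f(a[145:275,160:250]),f(p[105:235,205:315])])[:,:,::-1])
measure("top",p,d)
E
```

```text
[ 0.45102506 -0.31900413  0.1652803 ] [0.48134946 0.41480471 0.50664408]
plat<78 (array([ 623.4, -188.2]), array([247.4, 203.5]), 10.73) 4665
blue (array([ 635.1, -185.8]), array([110. ,  79.3]), 10.7) 854
dish (array([ 642.4, -188.6]), array([106.1,  91.3]), 2.39) 688
red (array([ 618.6, -286. ]), array([13.3, 13.3]), 24.98) 39
```

View pics/e.png

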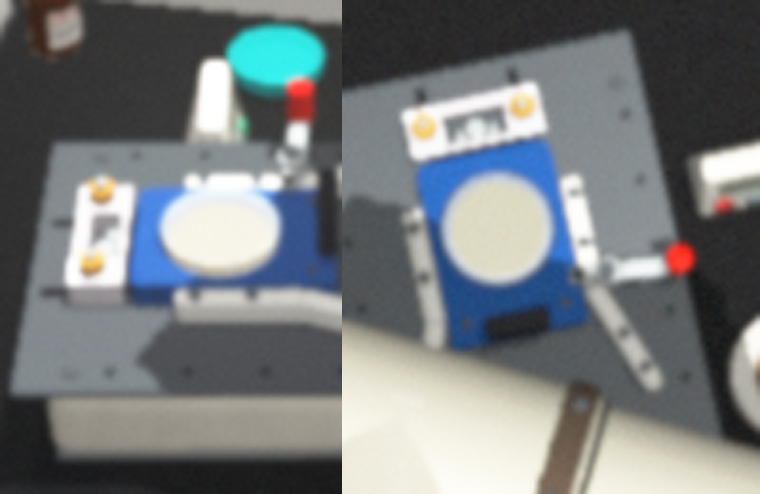

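Right crop: the knob is now outward at (682,258), the carrier is home and the dish is in place. The clamp angle measures only about 1.48 rad because the knob slipped a little in the pads. I push it the last few millimetres with shut fingers for margin.

drive_tool:
  rows:
    - {"tx": 3.5,"ty": -0.15,"tz": 0,"ax": 0,"ay": 0,"az": 0,"claw": 0}
    - {"tx": 4,"ty": 0,"tz": 0,"ax": 0,"ay": 0,"az": 0,"claw": 0}
    - {"tx": 4,"ty": 0,"tz": 0,"ax": 0,"ay": 0,"az": 0,"claw": 0}
    - {"tx": 2,"ty": 0,"tz": 0,"ax": 0,"ay": 0,"az": 0,"claw": 0}
    - {"tx": 0,"ty": 0,"tz": 2,"ax": 0,"ay": 0,"az": 0,"claw": 0}
    - {"tx": 0,"ty": 0,"tz": 2,"ax": 0,"ay": 0,"az": 0,"claw": 0}
    - {"tx": 0,"ty": 0,"tz": 2,"ax": 0,"ay": 0,"az": 0,"claw": 0}
    - {"tx": 0,"ty": 0,"tz": 0.4,"ax": 0,"ay": 0,"az": 0,"claw": 0}
    - {"tx": 0,"ty": 0,"tz": 0,"ax": 0,"ay": 0,"az": 0,"claw": 0}

```text
time_s: 19.2
tcp_pos: [0.5834, -0.2914, 0.0975]
ee_rot: [[0.982, 0.186, -0.004], [0.186, -0.982, 0.001], [-0.004, -0.002, -1.0]]
wrist_force: [-0.4, 0.2, 0.3]
gripper_width: 0.004
gripper_force: 0.0
```

drive_tool:
  rows:
    - {"tx": 0.4,"ty": 0,"tz": 0,"ax": 0,"ay": 0,"az": 0,"claw": 0}
    - {"tx": 0.4,"ty": 0,"tz": 0,"ax": 0,"ay": 0,"az": 0,"claw": 0}
    - {"tx": 0.2,"ty": 0,"tz": 0,"ax": 0,"ay": 0,"az": 0,"claw": 0}
    - {"tx": 0,"ty": 0,"tz": 0,"ax": 0,"ay": 0,"az": 0,"claw": 0}

```text
time_s: 19.53
tcp_pos: [0.5945, -0.2904, 0.101]
ee_rot: [[0.983, 0.186, 0.003], [0.186, -0.983, -0.001], [0.003, 0.001, -1.0]]
wrist_force: [-0.4, 0.3, -0.5]
gripper_width: 0.006
gripper_force: 0.0
```

drive_tool:
  rows:
    - {"tx": 0.2,"ty": 0,"tz": 0,"ax": 0,"ay": 0,"az": 0,"claw": 0}
    - {"tx": 0.2,"ty": 0,"tz": 0,"ax": 0,"ay": 0,"az": 0,"claw": 0}
    - {"tx": 0.1,"ty": 0,"tz": 0,"ax": 0,"ay": 0,"az": 0,"claw": 0}
    - {"tx": 0,"ty": 0,"tz": 0,"ax": 0,"ay": 0,"az": 0,"claw": 0}

```text
time_s: 19.87
tcp_pos: [0.5983, -0.2894, 0.0998]
ee_rot: [[0.983, 0.185, 0.0], [0.185, -0.983, -0.0], [0.0, 0.0, -1.0]]
wrist_force: [0.2, -0.2, 0.1]
gripper_width: 0.005
gripper_force: 0.0
```

drive_tool:
  rows:
    - {"tx": 0.2,"ty": 0,"tz": 0,"ax": 0,"ay": 0,"az": 0,"claw": 0}
    - {"tx": 0.2,"ty": 0,"tz": 0,"ax": 0,"ay": 0,"az": 0,"claw": 0}
    - {"tx": 0.1,"ty": 0,"tz": 0,"ax": 0,"ay": 0,"az": 0,"claw": 0}
    - {"tx": 0,"ty": 0,"tz": 0,"ax": 0,"ay": 0,"az": 0,"claw": 0}

```text
time_s: 20.2
tcp_pos: [0.6028, -0.2889, 0.0996]
ee_rot: [[0.983, 0.185, -0.001], [0.185, -0.983, -0.0], [-0.001, 0.0, -1.0]]
wrist_force: [-1.3, -1.6, 1.1]
gripper_width: 0.007
gripper_force: 1.2
```

drive_tool:
  rows:
    - {"tx": 0.2,"ty": 0,"tz": 0,"ax": 0,"ay": 0,"az": 0,"claw": 0}
    - {"tx": 0.1,"ty": 0,"tz": 0,"ax": 0,"ay": 0,"az": 0,"claw": 0}
    - {"tx": 0,"ty": 0,"tz": 0,"ax": 0,"ay": 0,"az": 0,"claw": 0}

```text
time_s: 20.45
tcp_pos: [0.6056, -0.2885, 0.0997]
ee_rot: [[0.983, 0.185, -0.001], [0.185, -0.983, -0.001], [-0.001, 0.0, -1.0]]
wrist_force: [-2.7, -3.5, 0.8]
gripper_width: 0.004
gripper_force: 2.3
```

drive_tool:
  rows:
    - {"tx": 0.1,"ty": 0,"tz": 0,"ax": 0,"ay": 0,"az": 0,"claw": 0}
    - {"tx": 0.1,"ty": 0,"tz": 0,"ax": 0,"ay": 0,"az": 0,"claw": 0}
    - {"tx": 0,"ty": 0,"tz": 0,"ax": 0,"ay": 0,"az": 0,"claw": 0}

```text
time_s: 20.7
tcp_pos: [0.6057, -0.2885, 0.0996]
ee_rot: [[0.983, 0.185, -0.005], [0.185, -0.983, -0.0], [-0.005, -0.0, -1.0]]
wrist_force: [-5.2, -5.4, 2.8]
gripper_width: 0.007
gripper_force: 4.1
```

The knob stopped moving and the force rose, so it is at its end stop. I back off, lift away and check.

drive_tool:
  rows:
    - {"tx": -1,"ty": 0,"tz": 0,"ax": 0,"ay": 0,"az": 0,"claw": 0}
    - {"tx": -1,"ty": 0,"tz": 0,"ax": 0,"ay": 0,"az": 0,"claw": 0}
    - {"tx": 0,"ty": 0,"tz": -3,"ax": 0,"ay": 0,"az": 0,"claw": 0}
    - {"tx": 0,"ty": 0,"tz": -3,"ax": 0,"ay": 0,"az": 0,"claw": 0}
    - {"tx": -4,"ty": 0,"tz": 0,"ax": 0,"ay": 0,"az": 0,"claw": 0}
    - {"tx": -4,"ty": 0,"tz": 0,"ax": 0,"ay": 0,"az": 0,"claw": 0}
    - {"tx": -4,"ty": 0,"tz": 0,"ax": 0,"ay": 0,"az": 0,"claw": 0}
    - {"tx": 0,"ty": 0,"tz": 0,"ax": 0,"ay": 0,"az": 0,"claw": 0}
    - {"tx": 0,"ty": 0,"tz": 0,"ax": 0,"ay": 0,"az": 0,"claw": 0}

```text
time_s: 21.45
tcp_pos: [0.4686, -0.3133, 0.1604]
ee_rot: [[0.983, 0.184, 0.002], [0.184, -0.983, 0.0], [0.002, 0.0, -1.0]]
wrist_force: [0.5, -0.3, 0.4]
gripper_width: 0.006
gripper_force: 0.0
```

```bash
python3 - <<'E'
from h import *
s=sense();print(s["tcp_pos"],s["wrist_force"])
p,d=capture("top")
cv2.imwrite("pics/g.png",cv2.resize(p[105:235,205:345],None,fx=4.2,fy=4.2,interpolation=cv2.INTER_CUBIC)[:,:,::-1])
measure("top",p,d)
E
```

```text
[ 0.46855512 -0.31327159  0.16039009] [ 0.4704273  -0.33706624  0.40812908]
plat<78 (array([ 636.8, -185.7]), array([220.1, 203.5]), 10.73) 3820
blue (array([ 635.1, -185.9]), array([110.1,  79.3]), 10.85) 778
dish (array([ 648.4, -188. ]), array([90.6, 94. ]), 0.28) 682
red (array([ 623.8, -285.8]), array([12.7, 12.8]), 87.98) 39
```

View pics/g.png

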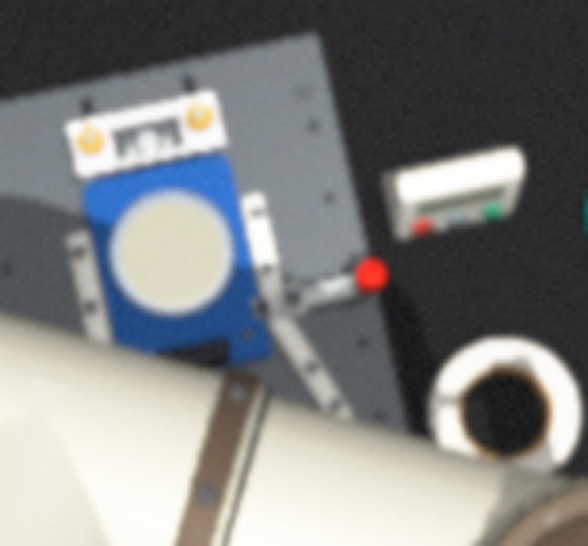

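The knob is at (372,274), at its end stop. The foot lies over the carrier's edge at (262,305), the carrier is unmoved and home, and the dish, timer and tape are in place.

```bash
python3 -c "
from station import *
print(finish_job())"
```

```text
the job is handed in; nothing more can be done
None
```

The job is handed in, but it returned no verdict: by force and camera, the carrier is home in the catch against the stop, the clamp is at its end stop with its foot over the carrier's edge, and the dish is in its pocket; the highest wrist force I read on the final push was about 6 N.

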